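Clamp the notebook on the book-repair board

ROBOT

A 7-joint arm with a two-finger parallel gripper is mounted at the origin on a cart in front of the work surface, level with it; the furniture and walls round the work are solid. World frame = base frame: x ahead of the robot, y to its left, z up, the work surface at z = 0. Lengths are in mm, angles in rad, forces in N, time in s.
With the tool pointing down it reaches from about 425 to 825 mm from the base axis. Payload 3.6 kg.
Tool frame: the origin (TCP) lies at the very end of the fingers, on their centre line; the grasp point (between the pads) lies 19 mm behind it (hold_point_z is the distance from the TCP to the grasp point, in mm); z points along the fingers, y is the direction in which the jaws open and shut (so a half turn about z gives the same grasp; the last joint's range is limited). The gripper opens to 85 mm and grips with 20 to 120 N. Pads are 22 mm wide; open, the fingers measure 114 mm over their backs; the gripper's body (76 mm by 85 mm) begins 54 mm behind the grasp point. The pads swing forward as they close: fully open they stand 13 mm farther back than shut.
Start: joints at [1.079, 0.615, -0.013, 1.423, 0.008, 1.103, -0.04], TCP at [291.365, -581.007, 231.297] pointing down, gripper open.
Joint ranges: [-3.12, 3.12], [-0.3, 2.06], [-1.34, 1.32], [0.26, 2.42], [-1.36, 4.5], [0.01, 1.98], [-2.84, 2.84]. Speed limits (rad/s): [2.79, 2.79, 3.14, 3.14, 3.14, 3.14, 3.14].

INTERFACE

Orientations are given as a rotation vector (axis times angle).
In Python, from bench import get_obs, get_image, hand_in, silhouettes, hold_point_z gives the robot as it stands.
- The arm moves only by the shell command python3 -m pendant 'ROWS' [FORCE]. ROWS is JSON, a list of rows, each a list of 3 entries, a list of its own where there are three numbers: the turn, a rotation vector about the tool's x, y, z in degrees, then the shift along the tool's x, y, z in cm, then the closure in counts, from 0 (fully open) to 255 (shut). A call has 1 to 10 rows; each row is the pose to reach, as a shift and turn from the pose commanded when the call began, along the tool's axes at that moment; what a row does not reach only later rows make up. A row lasts 1/12 s, in which the tool goes at most 41.7 mm and 7.16 degrees, less where a joint would pass 70% of its speed; a pose out of reach is approached as far as the arm can. A call with a gripper value outside its range is refused whole. The fingers move at their own pace and stop on an object; FORCE is the grip in N (left out, the last holds). Time passes only in rows, so rows that repeat a pose let the fingers close. It gives the time, the measured TCP pose, the force and the opening at its end, in the units of the state.
- get_obs(): the state, without advancing time (a new reading comes with each control period).
- get_image(name): name is "scene" or "top"; returns a dict with "pixels" (480x640x3 uint8, red, green, blue), "K" (3x3 intrinsics, pixels), "extrinsics" (4x4, takes a point from world to camera coordinates). Camera axes: x right, y up, looking along -z (the intrinsics and any distortion apply to the point x, -y, -z); pixel columns grow to the right and rows downward; lengths in mm; the calibration is good to about 2 mm. A picture is of the moment at which its call begins. There is no depth.
- hand_in(): hands the job in, once; it reports no verdict.
Trained networks look in the newest picture that a camera, given by its name, has taken for a name from the list of things; names that differ only in an ending like _2 or _b are one class to them, and where a whole thing is asked for, a point or a joint stands for the part that bears it (a point fixed in the world has none). Each returns a list of dicts, best first, with "p" (0 to 1); they miss things now and then, are a little off and sometimes report something else, mostly with a low value. They report only what shows in the picture. A call takes as long as a camera call.
- silhouettes(camera, thing): "region" (480x640 bool, what is visible of it) and "pixel" ([column, row] in pixels, amid what is visible of it).
The state is a dict: "clock": time; "qpos": joint angles; "joint_vel": joint speeds; "tau": joint torques, N m; "eef_pos": TCP position; "orientation": TCP orientation; "contact_force": force on the tool from outside, world axes, zero at the start; "ft_torque": the same for the moment, N m; "gripper_width": finger opening in mm.
Only numpy, scipy, OpenCV 4.12 (cv2) and the standard library are available. Lean on these libraries where they do the work, as an engineer would, in place of code of your own. Each camera call takes 0.05 s, during which the arm holds its last target.

TASK

Slide the notebook along the wooden board until its long edge lies flush and square against the stop bar, without shoving the stop bar out of its setting. Then swing the clamp lever by its T-bar up and over its centre so that it snaps down and its rubber foot presses on the notebook, and let go. Leave the eraser, the brass weight and the pen where they are.

Things in the scene. Friction and masses are not known exactly. Their poses are not given: they have to be found in the camera images.
- book_board: Fixed light-wood board, 340 x 190 x 12 mm; origin at the centre of its underside. Its x axis runs along the 340 mm length from the notebook's end to the clamp's end, y across, z up. The notebook slides along +x. At x = 75 mm two dark steel cheeks, 38 mm apart outside and up to 60 mm above the board, on a 60 mm square plate, carry the clamp lever between them.
- stop_face (a point): Centre of the stop bar's face (looks to the board's -x) that the notebook must meet, 10 mm above the board; axes parallel to the board's. The bar is dark wood, 180 mm across the board, 14 mm thick, 21 mm high, with a brass nut at each end. Its setting along x varies; it is held only by friction and slides when pushed with about 16 N: push more lightly and stop when the touch is felt.
- notebook: Red pocket notebook, 141 (its x) x 91 (its y) x 15 mm (z), 0.13 to 0.25 kg, origin at the centre of its underside; loose and askew on the board on the -x side of the stop bar, a long (141 mm) edge facing the bar (its own x roughly along the board's y). It slides with 1 to 2 N. Flush, its origin is 45.6 mm from the stop face.
- clamp_pivot (a point): Axis of the clamp lever, on the board's centre line, 45 mm above the board top. The axis runs along the board's y. Room: the desk's curved side wall stands to the left, and a shelf 0.27 m up overhangs the back of the worktop, some 0.1 m behind the board's far edge at the notebook's end: keep the wrist and arm clear of both.
- clamp_lever (a joint): Lever angle, rad, 0 to 2.50. 0 = open: leaning away from the notebook, 0.785 rad above the board's +x. Grows as it is raised and swung over the top to -x: upright 0.79, level over the notebook 2.36. A spring holds it open up to its centre at about 0.96; pushed past that (1.05 and more) it snaps on by itself within a second. It resists with 3 to 6 N at the bar. Rests at about 2.41 on the notebook, at 2.50 with none under it.
- clamp_grip (a point): Centre of the T-bar at the end of the lever, 120 mm from the pivot; moves with the lever in the board's plane y = 0. The T-bar is round, lies along the board's y and has a dark-wood grip, 15 mm in diameter and 35 mm long, on each side (8 to 43 mm from the centre); the lever's 10 mm steel rod meets it in the middle. About 142 mm above the worktop when open.
- clamp_foot: Steel stub with a 20 mm round rubber pad, 80 mm from the pivot, standing 27 mm off the lever on the side that faces the notebook when the lever is closed (it points up and back when the lever is open). Origin on the lever's axis line, z towards the pad.
- eraser: Bystander: eraser, 22 x 52 x 12 mm, loose, on the worktop beside the board; origin at the centre of its underside.
- brass_weight: Bystander: knobbed brass weight, 38 mm across, 54 mm high, loose, on the worktop beside the board; origin at the centre of its underside.
- ball_pen: Bystander: slim white ball pen, 145 x 11 x 9 mm, loose, on the worktop beyond the clamp end of the board (to the robot's right); origin at the middle of its underside.

How it is judged (in metres and radians):
On the way:
1. the notebook lies flush and square against the stop bar with the clamp still open (x of notebook in the frame of stop_face between -0.0481 and -0.043 m and angle between the x axis of notebook and the y axis of book_board, either way round below 0.04 rad and z of notebook in the frame of book_board below 0.015 m and angle between notebook's own z axis and vertical below 0.05 rad and value of joint clamp_lever below 0.4 rad), for 0.2 s.
At the end, for the whole second after the job is handed in: The notebook lies flat on the board, its edge within 2.5 mm of the stop bar and square to it within 0.04 rad; the clamp lever has snapped over (2.31 to 2.46 rad) and its foot presses on the notebook with more than 3 N; all at rest (x of notebook in the frame of stop_face between -0.0481 and -0.043 m and angle between the x axis of notebook and the y axis of book_board, either way round below 0.04 rad and z of notebook in the frame of book_board below 0.015 m and angle between notebook's own z axis and vertical below 0.05 rad and value of joint clamp_lever between 2.31 and 2.46 rad and velocity of joint clamp_lever below 0.1 rad/s and contact force between clamp_foot and notebook above 3 N and linear speed of notebook below 0.01 m/s); the robot touches nothing.
It fails at once if the stop bar is shoved more than 4 mm out of its setting (distance of stop_face from where it was at the start of the episode above 0.004 m).
It fails at once if the eraser is moved more than 20 mm (distance of eraser from where it was at the start of the episode above 0.02 m).
It fails at once if the brass weight is moved more than 20 mm (distance of brass_weight from where it was at the start of the episode above 0.02 m).
It fails at once if the pen is moved more than 20 mm (distance of ball_pen from where it was at the start of the episode above 0.02 m).
It also fails if it takes over 58 s, if anything falls off the work surface, if the arm or the gripper's body presses on something with over 40 N, if the wrist force passes 120 N, or if a joint passes its speed limit or range.

## Working session

There is one attempt and no reset: what is moved stays moved. The work goes in short steps, Python scripts to look and compute and a shell command to move; the robot and the scene stay as the last step left them, time stands still between calls to the robot, and variables do not carry over. Pictures are saved under pics/ and viewed, and the job is handed in when it is done.

```bash
ls; mkdir -p pics; python3 - <<'E'
from bench import get_obs,get_image,hold_point_z
import cv2
print(get_obs(), hold_point_z)
for n in("scene","top"):
    g=get_image(n); cv2.imwrite(f"pics/{n}0.png",g["pixels"][:,:,::-1]); print(g["K"],g["extrinsics"], g.keys())
E
```

```text
pics
{'clock': 0.0, 'qpos': array([ 1.07949302,  0.61597164, -0.01260369,  1.42491032,  0.00810935,
        1.10340583, -0.04042304]), 'joint_vel': array([ 0.00027175, -0.00192912, -0.00033587, -0.0001689 ,  0.00130826,
        0.00182473, -0.00081016]), 'tau': array([ 4.31187882e-04, -4.69213629e+01,  2.59552840e-01, -1.71034759e+01,
        9.96183604e-03,  9.75342089e-03,  3.60010731e-06]), 'eef_pos': array([ 291.01371281, -580.35087237,  230.1003849 ]), 'orientation': array([-3.05462906e+00, -7.23024196e-01,  1.04008096e-03]), 'contact_force': array([-0.13549619,  0.24272588,  0.6732672 ]), 'ft_torque': array([ 0.05108179, -0.01350057,  0.05556034]), 'gripper_width': 85.36382302036057} 18.700000000000003
[[433.71925816   0.         323.73362442]
 [  0.         433.71925816 236.88044473]
 [  0.           0.           1.        ]] [[-8.94393323e-01 -4.46993150e-01 -1.60532672e-02  4.62781637e+02]
 [ 2.38977829e-01 -5.07895820e-01  8.27605844e-01 -3.13128731e+02]
 [-3.78087531e-01  7.36368766e-01  5.61080083e-01 -5.56192110e+02]
 [ 0.00000000e+00  0.00000000e+00  0.00000000e+00  1.00000000e+00]] dict_keys(['pixels', 'K', 'extrinsics'])
[[608.04665923   0.         317.11001799]
 [  0.         608.04665923 245.32865272]
 [  0.           0.           1.        ]] [[ 8.33770408e-03 -9.99761517e-01  2.01839406e-02 -1.95999884e+02]
 [ 9.82359027e-01  1.19602344e-02  1.86621796e-01 -6.22111668e+02]
 [-1.86818695e-01  1.82718790e-02  9.82224472e-01 -1.29937998e+03]
 [ 0.00000000e+00  0.00000000e+00  0.00000000e+00  1.00000000e+00]] dict_keys(['pixels', 'K', 'extrinsics'])
```

View pics/scene0.png

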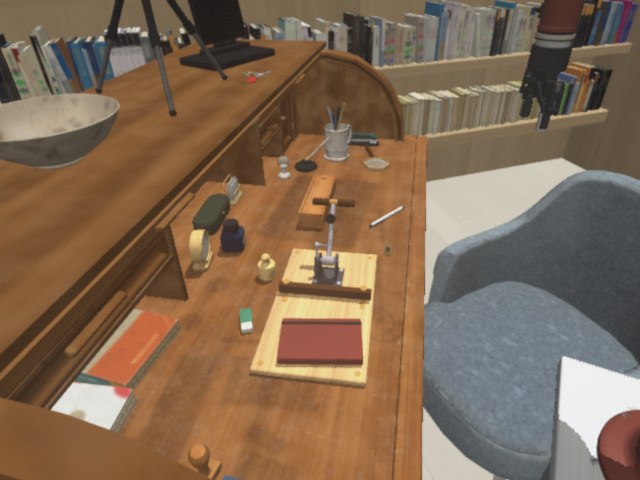

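View pics/top0.png

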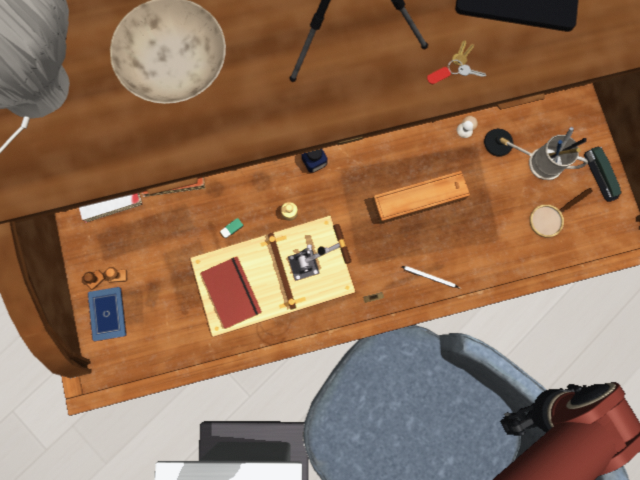

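```bash
cat > h.py <<'E'
import numpy as np,cv2
from bench import *
def ray(g,p):
    K=g["K"];E=np.array(g["extrinsics"]);R=E[:3,:3];t=E[:3,3]
    d=np.array([(p[0]-K[0,2])/K[0,0],-(p[1]-K[1,2])/K[1,1],-1.])
    return -R.T@t, R.T@d
def atz(g,p,z):
    o,d=ray(g,p); return o+d*(z-o[2])/d[2]
def proj(g,X):
    E=np.array(g["extrinsics"]);c=E[:3,:3]@np.asarray(X,float)+E[:3,3];K=g["K"]
    return np.array([K[0,0]*c[0]/-c[2]+K[0,2],K[1,1]*-c[1]/-c[2]+K[1,2]])
E
python3 - <<'E'
from h import *
G={n:get_image(n) for n in("scene","top")}
Z={"book_board":12,"notebook":27,"eraser":12,"brass_weight":0,"ball_pen":5,"clamp_lever":100,"clamp_foot":100,"clamp_grip":142,"stop_face":33,"clamp_pivot":57}
np.set_printoptions(precision=1,suppress=True)
for t,z in Z.items():
    for n in G:
        try: r=silhouettes(n,t)
        except Exception as e: print(t,e); continue
        for d in r[:2]:
            m=d["region"].astype(np.uint8)
            c=max(cv2.findContours(m,0,1)[0],key=cv2.contourArea)
            b=cv2.boxPoints(cv2.minAreaRect(c))
            print(t,n,round(d["p"],2),d["pixel"],m.sum(),atz(G[n],d["pixel"],z)[:2],"box",[list(np.round(atz(G[n],q,z)[:2],1)) for q in b])
g=G["top"]
cv2.imwrite("pics/topz.png",cv2.resize(g["pixels"][200:350,180:370,::-1],None,fx=4,fy=4,interpolation=cv2.INTER_CUBIC))
E
```

```text
book_board scene 0.7 [319.1, 297.5] 10066 [575.1 -95.9] box [[np.float64(594.3), np.float64(111.7)], [np.float64(902.1), np.float64(-428.7)], [np.float64(586.2), np.float64(-498.5)], [np.float64(418.9), np.float64(52.7)]]
book_board top 0.87 [290.2, 268.0] 9856 [ 579.5 -129.1] box [[np.float64(600.8), np.float64(105.9)], [np.float64(711.9), np.float64(-235.3)], [np.float64(526.1), np.float64(-290.9)], [np.float64(421.0), np.float64(43.4)]]
notebook top 0.64 [228.7, 292.4] 2541 [520.1   8.1] box [[np.float64(565.9), np.float64(75.6)], [np.float64(604.9), np.float64(-10.2)], [np.float64(474.4), np.float64(-69.7)], [np.float64(436.9), np.float64(15.0)]]
eraser scene 0.54 [249.7, 318.2] 283 [664.4   8.8] box [[np.float64(696.3), np.float64(-1.2)], [np.float64(676.2), np.float64(-13.7)], [np.float64(640.1), np.float64(33.4)], [np.float64(659.0), np.float64(45.1)]]
eraser top 0.49 [231.7, 227.0] 201 [674.3   8.4] box [[np.float64(662.1), np.float64(35.1)], [np.float64(697.0), np.float64(2.7)], [np.float64(679.3), np.float64(-15.3)], [np.float64(644.5), np.float64(17.1)]]
brass_weight scene
[... 3073 characters left out ...]
[np.float64(482.0), np.float64(-128.1)]]
stop_face top 0.43 [231.0, 224.1] 188 [676.4   7.6] box [[np.float64(658.9), np.float64(32.2)], [np.float64(691.2), np.float64(-5.4)], [np.float64(674.5), np.float64(-19.1)], [np.float64(642.3), np.float64(18.5)]]
clamp_pivot scene 0.66 [323.6, 298.3] 10173 [543.4 -53.5] box [[np.float64(569.8), np.float64(138.5)], [np.float64(848.8), np.float64(-364.5)], [np.float64(556.0), np.float64(-420.8)], [np.float64(407.7), np.float64(87.0)]]
clamp_pivot top 0.63 [287.9, 266.6] 9694 [ 575.8 -125.1] box [[np.float64(592.8), np.float64(96.4)], [np.float64(700.5), np.float64(-233.2)], [np.float64(521.4), np.float64(-287.0)], [np.float64(419.5), np.float64(35.9)]]
```

View pics/topz.png

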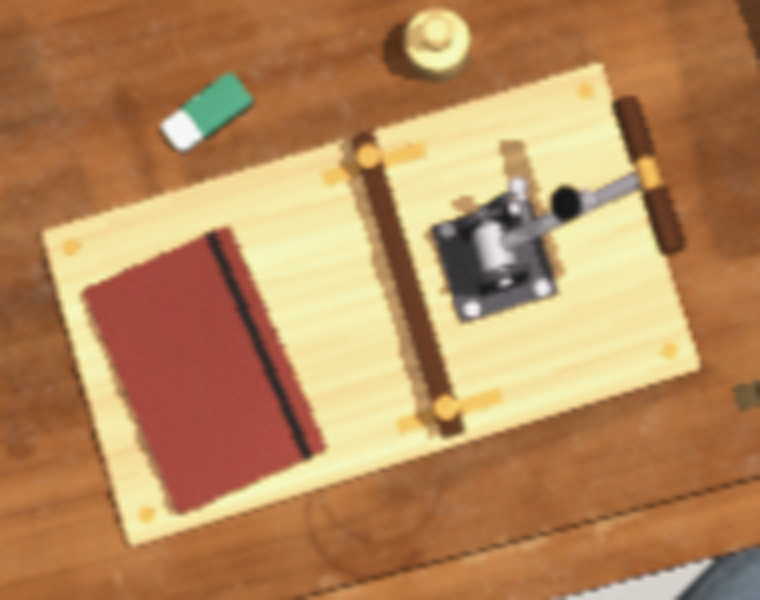

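```bash
python3 - <<'E'
from h import *
np.set_printoptions(precision=2,suppress=True)
g=get_image("top")
f=lambda x,y,z:atz(g,((x+.5)/4-.5+180,(y+.5)/4-.5+200),z)[:2]
B=[f(*p,12) for p in((43,232),(602,66),(698,368),(130,545))]
print(B,[np.linalg.norm(B[i]-B[i-1]) for i in range(4)])
c=sum(B)/4; ux=(B[1]-B[0]+B[2]-B[3]);ux/=np.linalg.norm(ux); uy=np.array([-ux[1],ux[0]])
uy2=(B[0]-B[3]+B[1]-B[2]);uy2/=np.linalg.norm(uy2)
print("c",c,"ux",ux,"yaw",np.arctan2(ux[1],ux[0]),"uy",uy,uy2)
T=lambda p:np.array([(p-c)@ux,(p-c)@uy])
N=[f(*p,27) for p in((83,290),(230,228),(325,450),(180,514))]
print("N",[T(p) for p in N],T(sum(N)/4),[np.linalg.norm(N[i]-N[i-1]) for i in range(4)])
e=T(N[1])-T(N[2]); print("nb angle rel y", np.arctan2(-e[0],e[1]))
for p in((352,140),(440,434),(374,133),(462,430)): print("bar",T(f(*p,33)))
# T-bar ends at z142, pivot
for p in((627,98),(672,250),(648,174)): print("T",T(f(*p,142)))
for p in((495,248),): print("piv",T(f(*p,57)))
E
```

```text
[array([601.  , 100.67]), array([ 703.26, -220.41]), array([ 526.55, -276.11]), array([423.42,  43.62])] [np.float64(186.51828867379038), np.float64(336.9657046153946), np.float64(185.27905755371725), np.float64(335.9518018615663)]
c [563.56 -88.06] ux [ 0.31 -0.95] yaw -1.2606159790661535 uy [0.95 0.31] [0.95 0.3 ]
N [array([-153.42,   51.19]), array([-64.31,  61.04]), array([-48.11, -75.98]), array([-135.12,  -86.25])] [-100.24  -12.5 ] [np.float64(138.65172960018236), np.float64(89.65344595632426), np.float64(137.96787237668178), np.float64(87.61615339741469)]
nb angle rel y 0.11769933047080458
bar [16.5  88.49]
bar [ 16.   -86.98]
bar [29.67 88.73]
bar [ 28.39 -88.48]
T [161.56  43.98]
T [159.41 -40.53]
T [159.73   1.71]
piv [75.18  0.94]
```

```bash
cat >> h.py <<'E'
from scipy.spatial.transform import Rotation as Ro
C=np.array([563.56,-88.06]);YAW=-1.2606
ux=np.array([np.cos(YAW),np.sin(YAW)]);uy=np.array([-ux[1],ux[0]])
RT=Ro.from_matrix(np.array([[-ux[0],uy[0],0],[-ux[1],uy[1],0],[0,0,-1]]))
def W(x,y,z): p=C+x*ux+y*uy; return np.array([p[0],p[1],z])
def st():
    o=get_obs();p=o["eef_pos"];R=Ro.from_rotvec(o["orientation"])
    d=p[:2]-C; f=np.array(o["contact_force"])
    print("t",round(o["clock"],2),"board xyz",np.round([d@ux,d@uy,p[2]],1),"roterr",np.round((R.inv()*RT).as_rotvec(degrees=True),1),"F board",np.round([f[:2]@ux,f[:2]@uy,f[2]],1),"w",round(o["gripper_width"],1),"q",np.round(o["qpos"],2))
    return p,R
def to(x,y,z,frac=1):
    p,R=st(); t=W(x,y,z)
    print("turn",np.round((R.inv()*RT).as_rotvec(degrees=True),2),"shift cm",np.round(R.inv().apply(t-p)/10,2))
E
python3 -c "
from h import *
to(-185,-12,200)"
```

```text
t 1.25 board xyz [ 386.3 -409.7  231.3] roterr [ -0.   -0.  -81.1] F board [0.2 0.5 0.7] w 85.6 q [ 1.08  0.61 -0.01  1.42  0.01  1.1  -0.04]
turn [ -0.    -0.   -81.14] shift cm [ 48.09 -50.33   3.14]
```

```bash
python3 -m pendant '[[[0,0,-4.5],[2.7,-2.8,0],0],[[0,0,-9],[5.4,-5.6,0],0],[[0,0,-13.5],[8.1,-8.4,0],0],[[0,0,-18],[10.8,-11.2,0],0],[[0,0,-22.5],[13.5,-14,0],0],[[0,0,-27],[16.2,-16.8,0],0],[[0,0,-31.5],[18.9,-19.6,0],0],[[0,0,-36],[21.6,-22.4,0],0],[[0,0,-40],[24,-25,0],0],[[0,0,-40],[24,-25,0],0]]' 20;python3 -c "
from h import *
to(-185,-12,200)"
```

```text
clock: 2.08
eef_pos: [396.6, -241.6, 232.0]
orientation: [-2.61, -1.744, -0.007]
contact_force: [0.9, 0.2, -0.8]
gripper_width: 85.2
t 2.08 board xyz [  95.2 -205.8  232. ] roterr [  0.1  -0.3 -40.3] F board [ 0.1  0.9 -0.8] w 85.2 q [ 0.7   0.34 -0.26  1.93  0.11  0.89 -0.01]
turn [  0.12  -0.27 -40.27] shift cm [33.9  -3.33  3.37]
```

```bash
python3 -m pendant '[[[0,0,-4.5],[3.7,-0.4,0.3],0],[[0,0,-9],[7.4,-0.8,0.6],0],[[0,0,-13.5],[11.1,-1.2,0.9],0],[[0,0,-18],[14.8,-1.6,1.2],0],[[0,0,-22.5],[18.5,-2,1.5],0],[[0,0,-27],[22.2,-2.3,2],0],[[0,0,-31.5],[25.9,-2.6,2.4],0],[[0,0,-36],[29.6,-3,3],0],[[0,0,-40.3],[33.9,-3.3,3.3],0],[[0,0,-40.3],[33.9,-3.3,3.3],0]]' 20;python3 -c "
from h import *
to(-185,-12,70)"
```

```text
clock: 2.92
eef_pos: [499.8, 84.2, 198.8]
orientation: [-1.851, -2.535, -0.014]
contact_force: [0.1, 1.3, 0.7]
gripper_width: 85.7
t 2.92 board xyz [-183.5   -8.2  198.8] roterr [ 0.3 -0.4 -0. ] F board [-1.2  0.5  0.7] w 85.7 q [ 0.13  0.47 -0.49  1.87  0.27  0.86 -0.18]
turn [ 0.34 -0.4  -0.05] shift cm [ 0.06 -0.46 12.87]
```

```bash
python3 -m pendant '[[[0.3,-0.4,0],[0.1,-0.4,3],0],[[0.3,-0.4,0],[0.1,-0.4,6.5],0],[[0.3,-0.4,0],[0.1,-0.4,10],0],[[0.3,-0.4,0],[0.1,-0.4,12.9],0],[[0.3,-0.4,0],[0.1,-0.4,12.9],0],[[0.3,-0.4,0],[0.1,-0.4,12.9],0]]' 20;python3 -c "
from h import *
to(-185,-12,20)
for n in ('top','scene'):
    g=get_image(n); cv2.imwrite(f'pics/{n}1.png',cv2.resize(g['pixels'][180:400,150:410,::-1],None,fx=3,fy=2.7))"
```

```text
clock: 3.42
eef_pos: [493.4, 73.8, 68.7]
orientation: [1.87, 2.523, -0.016]
contact_force: [0.0, -0.4, 0.8]
gripper_width: 85.2
t 3.42 board xyz [-175.5  -17.4   68.7] roterr [-0.5  0.4 -0.9] F board [ 0.4 -0.1  0.8] w 85.2 q [ 0.04  0.65 -0.36  2.01  0.42  0.56 -0.32]
turn [-0.46  0.39 -0.86] shift cm [0.99 0.57 4.86]
```

View pics/scene1.png

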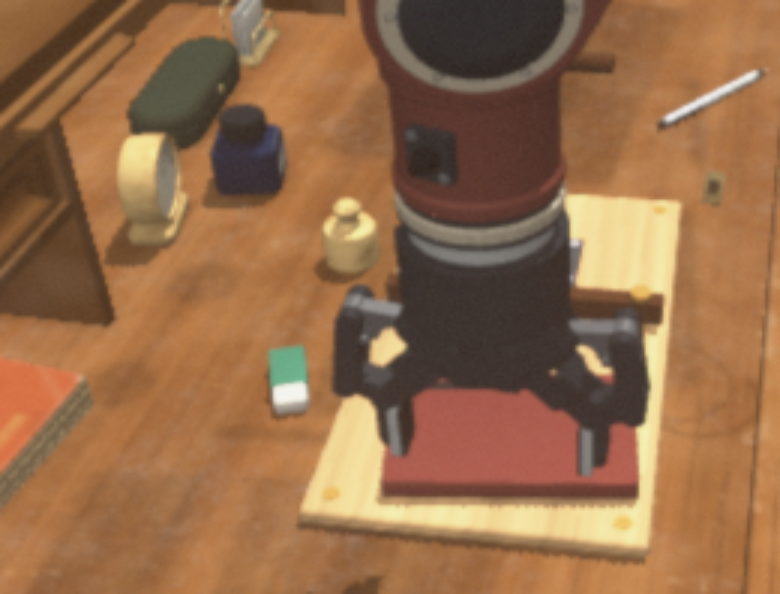

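View pics/top1.png

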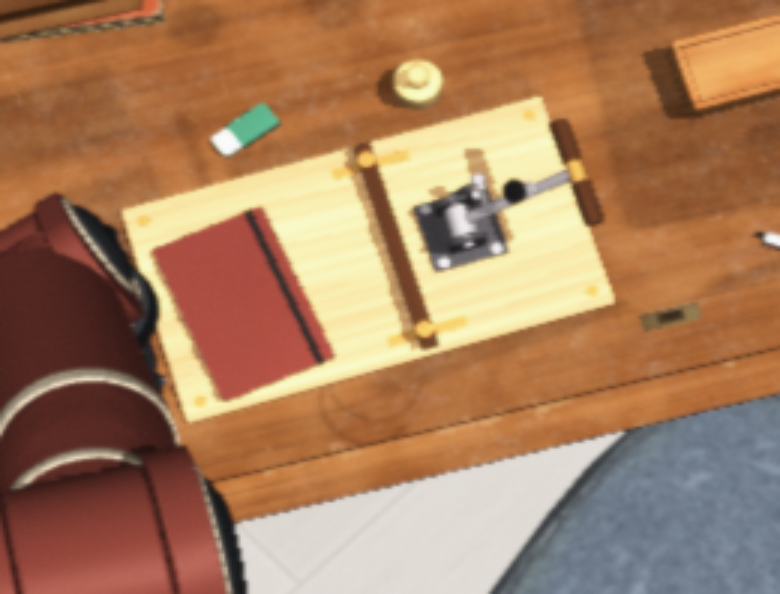

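```bash
python3 -m pendant '[[[0,0,-0.8],[1.2,0.5,1],0],[[0,0,-0.8],[1.2,0.5,2.5],0],[[0,0,-0.8],[1.2,0.5,3.5],0],[[0,0,-0.8],[1.2,0.5,3.5],0],[[0,0,-0.8],[1.2,0.5,3.5],0]]' 20;python3 -c "
from h import *
to(-188,-12,20)"
```

```text
clock: 3.93
eef_pos: [495.5, 86.4, 35.0]
orientation: [1.851, 2.534, -0.013]
contact_force: [0.2, 0.8, 1.0]
gripper_width: 85.0
t 3.93 board xyz [-186.9  -11.5   35. ] roterr [-0.3  0.4 -0.1] F board [-0.7  0.4  1. ] w 85.0 q [-0.01  0.71 -0.32  2.02  0.46  0.49 -0.37]
turn [-0.26  0.43 -0.08] shift cm [ 0.12 -0.04  1.5 ]
```

```bash
python3 -m pendant '[[[-0.3,0.4,0],[-1.2,0,0],0],[[-0.3,0.4,0],[-1.2,0,0.5],0],[[-0.3,0.4,0],[-1.2,0,1],0],[[-0.3,0.4,0],[-1.2,0,1.4],0],[[-0.3,0.4,0],[-1.2,0,1.4],0]]' 20;python3 -c "
from h import *
to(-175,-12,15)
g=get_image('scene'); cv2.imwrite(f'pics/s2.png',cv2.resize(g['pixels'][280:400,220:400,::-1],None,fx=4,fy=4))"
```

```text
clock: 4.35
eef_pos: [498.1, 75.7, 19.7]
orientation: [-1.851, -2.537, 0.001]
contact_force: [-0.1, -0.4, 0.5]
gripper_width: 85.0
t 4.35 board xyz [-175.9  -12.4   19.7] roterr [-0.1 -0.  -0. ] F board [ 0.3 -0.2  0.5] w 85.0 q [ 0.01  0.74 -0.3   2.03  0.48  0.45 -0.35]
turn [-0.07 -0.03 -0.01] shift cm [-0.09  0.04  0.47]
```

View pics/s2.png

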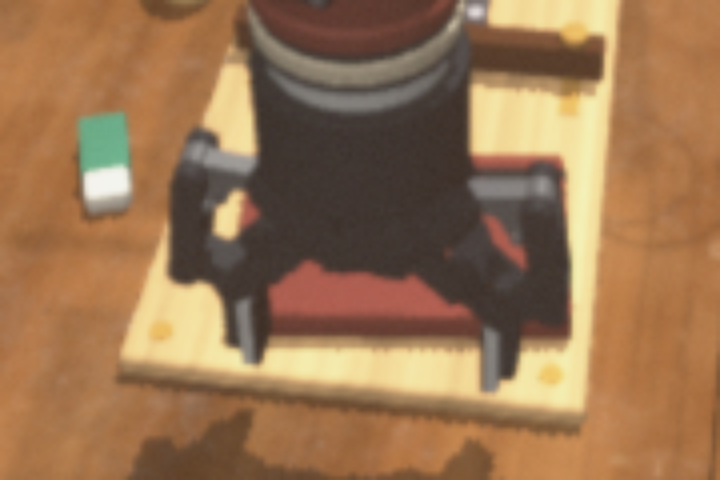

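```bash
python3 -m pendant '[[[0,0,0],[0,0,0.2],0],[[0,0,0],[0,0,0.4],0],[[0,0,0],[0,0,0.4],0]]';python3 -m pendant '[[[0,0,0],[0,0,0.2],0],[[0,0,0],[0,0,0.3],0],[[0,0,0],[0,0,0.3],0]]'; python3 -m pendant '[[[0,0,0],[0,0,0.2],0],[[0,0,0],[0,0,0.2],0],[[0,0,0],[0,0,0.2],0]]'
```

```text
clock: 4.65
eef_pos: [498.4, 75.5, 16.0]
orientation: [-1.852, -2.537, 0.0]
contact_force: [0.3, 1.0, -0.4]
gripper_width: 85.1
clock: 4.9
eef_pos: [498.5, 75.2, 13.1]
orientation: [-1.852, -2.537, 0.001]
contact_force: [0.6, -0.8, -0.4]
gripper_width: 85.4
clock: 5.15
eef_pos: [498.6, 75.2, 11.2]
orientation: [-1.852, -2.537, 0.0]
contact_force: [0.2, -0.3, -0.1]
gripper_width: 85.3
```

```bash
python3 -m pendant '[[[0,0,0],[0,0,0.2],0],[[0,0,0],[0,0,0.3],0],[[0,0,0],[0,0,0.3],0]]';python3 -m pendant '[[[0,0,0],[0,0,0.2],0],[[0,0,0],[0,0,0.3],0],[[0,0,0],[0,0,0.3],0]]'; python3 -c "
from h import *
st()
g=get_image('scene'); cv2.imwrite(f'pics/s3.png',cv2.resize(g['pixels'][280:400,220:400,::-1],None,fx=4,fy=4))"
```

```text
clock: 5.4
eef_pos: [498.5, 75.2, 8.1]
orientation: [-1.852, -2.537, 0.0]
contact_force: [-0.0, -0.1, 0.4]
gripper_width: 85.4
clock: 5.65
eef_pos: [498.5, 75.2, 5.1]
orientation: [-1.852, -2.537, 0.001]
contact_force: [0.1, 0.4, -0.3]
gripper_width: 85.5
t 5.65 board xyz [-175.4  -12.1    5.1] roterr [-0. -0. -0.] F board [-0.3  0.2 -0.3] w 85.5 q [-0.01  0.76 -0.28  2.03  0.5   0.41 -0.37]
```

View pics/s3.png

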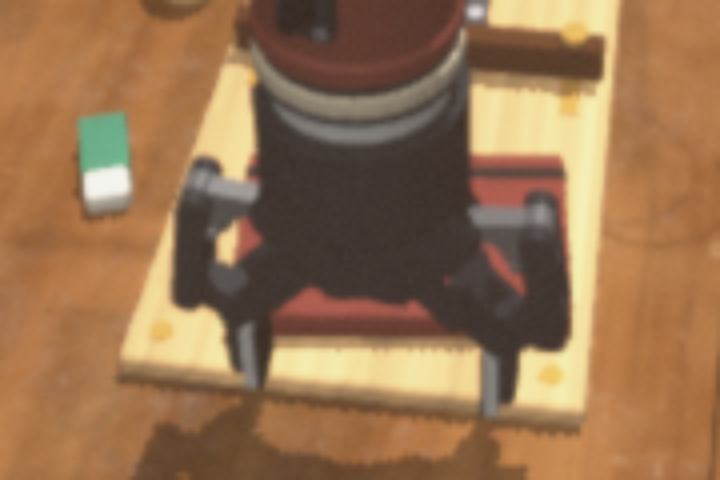

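```bash
python3 -m pendant '[[[0,0,0],[-0.6,0,0],0],[[0,0,0],[-1.2,0,0],0],[[0,0,0],[-1.8,0,0],0],[[0,0,0],[-2.4,0,0],0],[[0,0,0],[-3,0,0],0],[[0,0,0],[-3.5,0,0],0],[[0,0,0],[-4,0,0],0],[[0,0,0],[-4,0,0],0]]'; python3 -m pendant '[[[0,0,0],[-0.5,0,0],0],[[0,0,0],[-1,0,0],0],[[0,0,0],[-1.5,0,0],0],[[0,0,0],[-2,0,0],0],[[0,0,0],[-2.5,0,0],0],[[0,0,0],[-3,0,0],0],[[0,0,0],[-3,0,0],0]]'; python3 -c "
from h import *
st()
for n in ('top','scene'):
    g=get_image(n); cv2.imwrite(f'pics/{n}4.png',cv2.resize(g['pixels'][190:370,180:400,::-1],None,fx=3.6,fy=3.3))"
```

```text
clock: 6.37
eef_pos: [511.1, 35.5, 5.3]
orientation: [1.855, 2.535, -0.001]
contact_force: [-0.1, -0.9, 0.8]
gripper_width: 85.4
clock: 6.95
eef_pos: [520.5, 6.7, 5.3]
orientation: [1.854, 2.535, -0.001]
contact_force: [0.9, 0.0, 0.2]
gripper_width: 85.5
t 6.95 board xyz [-103.4  -12.1    5.3] roterr [-0.   0.1 -0.2] F board [0.2 0.8 0.2] w 85.5 q [ 0.15  0.78 -0.31  1.99  0.52  0.45 -0.24]
```

View pics/scene4.png

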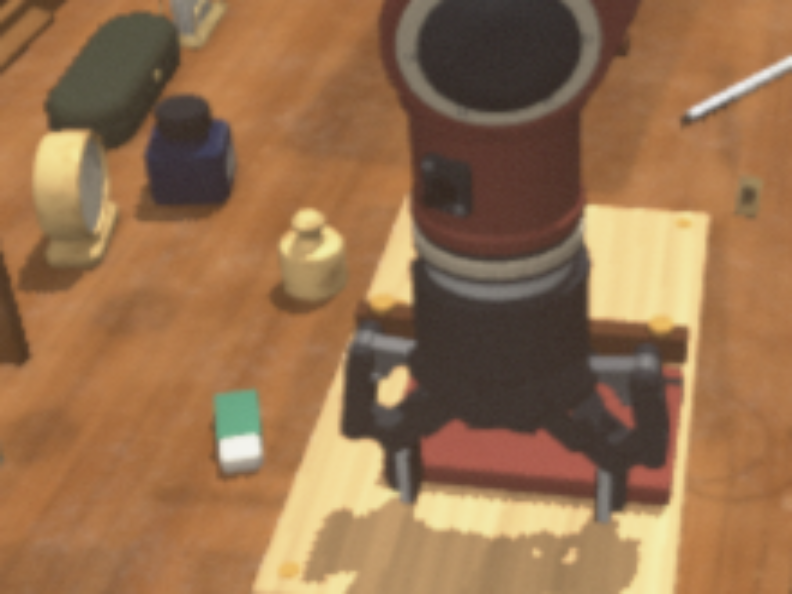

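View pics/top4.png

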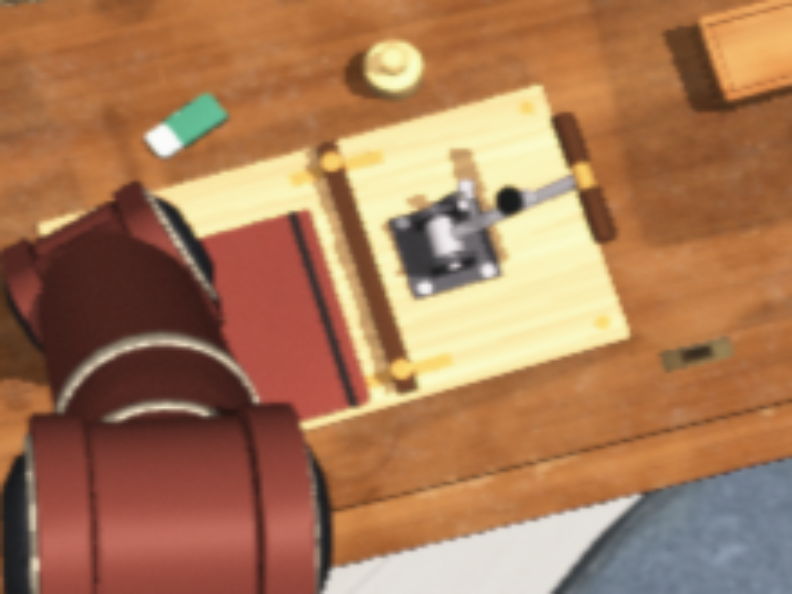

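```bash
python3 -m pendant '[[[0,0,0],[-0.4,0,0],0],[[0,0,0],[-0.8,0,0],0],[[0,0,0],[-1.1,0,0],0],[[0,0,0],[-1.1,0,0],0],[[0,0,0],[-1.1,0,0],0]]'; python3 - <<'E'
from h import *
p,R=st()
g=get_image('top'); im=g['pixels']
cv2.imwrite('pics/t5.png',cv2.resize(im[220:320,230:330,::-1],None,fx=6,fy=6,interpolation=cv2.INTER_CUBIC))
E
```

```text
clock: 7.47
eef_pos: [523.5, -2.7, 5.2]
orientation: [1.853, 2.536, -0.001]
contact_force: [-0.1, -1.2, -0.4]
gripper_width: 85.7
t 7.47 board xyz [-93.5 -12.1   5.2] roterr [-0.   0.  -0.1] F board [ 1.1 -0.4 -0.4] w 85.7 q [ 0.17  0.78 -0.32  1.98  0.52  0.46 -0.22]
```

View pics/t5.png

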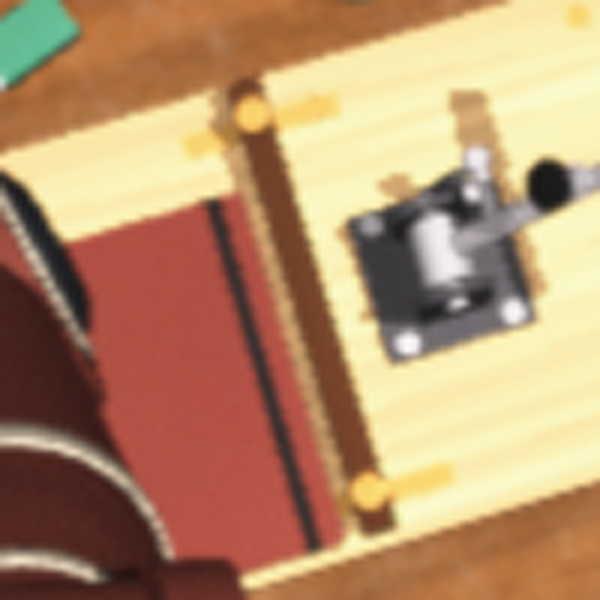

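```bash
for i in 1; do python3 -m pendant '[[[0,0,0],[-0.1,0,0],0],[[0,0,0],[-0.2,0,0],0],[[0,0,0],[-0.2,0,0],0]]'; done; python3 -m pendant '[[[0,0,0],[-0.1,0,0],0],[[0,0,0],[-0.1,0,0],0],[[0,0,0],[-0.1,0,0],0]]'; python3 -c "
from h import *
st()"
```

```text
clock: 7.77
eef_pos: [523.8, -3.5, 5.3]
orientation: [-1.852, -2.537, -0.0]
contact_force: [-1.3, 1.7, 0.7]
gripper_width: 85.3
clock: 8.02
eef_pos: [524.2, -4.5, 5.3]
orientation: [-1.852, -2.537, -0.0]
contact_force: [-0.8, 1.4, 0.3]
gripper_width: 85.7
t 8.02 board xyz [-91.5 -12.    5.3] roterr [-0. -0. -0.] F board [-1.6 -0.3  0.3] w 85.7 q [ 0.17  0.78 -0.32  1.98  0.52  0.46 -0.22]
```

```bash
python3 -m pendant '[[[0,0,0],[-0.1,0,0],0],[[0,0,0],[-0.1,0,0],0],[[0,0,0],[-0.1,0,0],0]]';  python3 -m pendant '[[[0,0,0],[-0.1,0,0],0],[[0,0,0],[-0.1,0,0],0],[[0,0,0],[-0.1,0,0],0]]'; python3 - <<'E'
from h import *
p,R=st()
g=get_image('top'); im=g['pixels']
cv2.imwrite('pics/t6.png',cv2.resize(im[220:320,230:330,::-1],None,fx=6,fy=6,interpolation=cv2.INTER_CUBIC))
E
```

```text
clock: 8.27
eef_pos: [524.7, -5.8, 5.3]
orientation: [1.852, 2.537, -0.0]
contact_force: [-0.1, 0.9, -0.2]
gripper_width: 85.5
clock: 8.52
eef_pos: [525.0, -6.9, 5.3]
orientation: [1.853, 2.537, -0.0]
contact_force: [0.5, 0.8, 0.1]
gripper_width: 85.2
t 8.52 board xyz [-89.1 -12.    5.3] roterr [-0.   0.  -0.1] F board [-0.6  0.7  0.1] w 85.2 q [ 0.18  0.78 -0.32  1.97  0.52  0.47 -0.21]
```

View pics/t6.png

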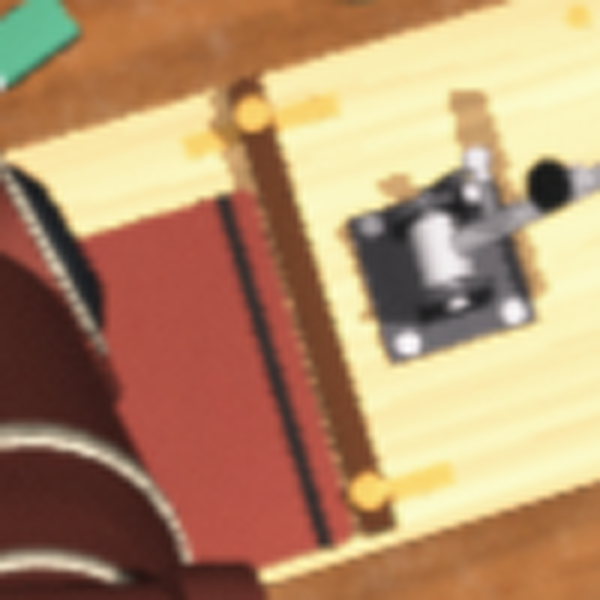

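```bash
python3 -m pendant '[[[0,0,0],[-0.1,0,0],0],[[0,0,0],[-0.1,0,0],0],[[0,0,0],[-0.1,0,0],0]]';  python3 -c "
from h import *
st()"; python3 -m pendant '[[[0,0,0],[-0.05,0,0],0],[[0,0,0],[-0.05,0,0],0]]'; python3 -c "
from h import *
st()"
```

```text
clock: 8.82
eef_pos: [525.2, -7.8, 5.3]
orientation: [-1.853, -2.537, 0.0]
contact_force: [-0.6, 1.4, -0.5]
gripper_width: 85.4
t 8.82 board xyz [-88.2 -12.    5.3] roterr [-0.  0. -0.] F board [-1.5 -0.1 -0.5] w 85.4 q [ 0.18  0.78 -0.32  1.97  0.52  0.47 -0.21]
clock: 8.98
eef_pos: [525.3, -8.1, 5.3]
orientation: [-1.852, -2.537, -0.0]
contact_force: [-0.7, 1.4, -1.1]
gripper_width: 85.2
t 8.98 board xyz [-87.8 -12.    5.3] roterr [-0. -0. -0.] F board [-1.5 -0.2 -1.1] w 85.2 q [ 0.18  0.78 -0.32  1.97  0.52  0.47 -0.21]
```

```bash
python3 -m pendant '[[[0,0,0],[-0.05,0,0],0],[[0,0,0],[-0.05,0,0],0]]'; python3 -m pendant '[[[0,0,0],[-0.05,0,0],0],[[0,0,0],[-0.05,0,0],0]]';  python3 -c "
from h import *
st()"
```

```text
clock: 9.15
eef_pos: [525.3, -8.2, 5.3]
orientation: [-1.852, -2.537, -0.0]
contact_force: [-0.6, 2.8, 0.5]
gripper_width: 85.4
clock: 9.32
eef_pos: [525.4, -8.3, 5.3]
orientation: [-1.851, -2.537, -0.001]
contact_force: [-1.8, 3.8, 0.7]
gripper_width: 85.4
t 9.32 board xyz [-87.6 -12.    5.3] roterr [-0.  -0.1  0. ] F board [-4.2 -0.6  0.7] w 85.4 q [ 0.18  0.78 -0.32  1.97  0.52  0.47 -0.21]
```

```bash
python3 -m pendant '[[[0,0,0],[-0.05,0,0],0],[[0,0,0],[-0.05,0,0],0]]';  python3 -c "
from h import *
st()"
```

```text
clock: 9.48
eef_pos: [525.3, -8.4, 5.3]
orientation: [-1.85, -2.537, -0.001]
contact_force: [-1.0, 4.4, 0.6]
gripper_width: 85.6
t 9.48 board xyz [-87.6 -12.1   5.3] roterr [-0.  -0.1  0. ] F board [-4.5  0.4  0.6] w 85.6 q [ 0.18  0.78 -0.32  1.97  0.52  0.47 -0.21]
```

```bash
python3 -m pendant '[[[0,0,0],[-0.05,0,0],0],[[0,0,0],[-0.05,0,0],0],[[0,0,0],[-0.05,0,0],0]]'; python3 -c "
from h import *
st()
g=get_image('top'); im=g['pixels']
cv2.imwrite('pics/t7.png',cv2.resize(im[220:320,230:330,::-1],None,fx=6,fy=6,interpolation=cv2.INTER_CUBIC))
"
```

```text
clock: 9.73
eef_pos: [525.2, -8.5, 5.3]
orientation: [-1.849, -2.537, -0.001]
contact_force: [-1.8, 5.4, 1.5]
gripper_width: 85.3
t 9.73 board xyz [-87.5 -12.2   5.3] roterr [-0.  -0.1  0.1] F board [-5.7 -0.1  1.5] w 85.3 q [ 0.19  0.78 -0.32  1.97  0.52  0.47 -0.21]
```

View pics/t7.png

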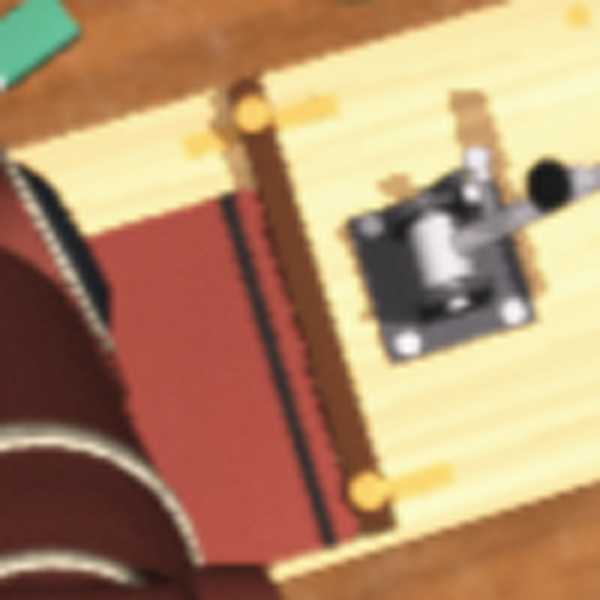

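```bash
python3 -m pendant '[[[0,0,0],[0.5,0,0],0],[[0,0,0],[1.5,0,0],0],[[0,0,0],[2.5,0,0],0],[[0,0,0],[2.8,0,-1],0],[[0,0,0],[2.8,0,-4.5],0],[[0,0,0],[2.8,0,-8],0],[[0,0,0],[2.8,0,-11.5],0],[[0,0,0],[2.8,0,-15],100],[[0,0,0],[2.8,0,-18.5],160],[[0,0,0],[2.8,0,-21],160]]'; python3 -c "
from h import *
to(195,0,215)"
```

```text
clock: 10.62
eef_pos: [518.1, 17.0, 219.4]
orientation: [1.85, 2.535, 0.004]
contact_force: [0.1, 0.6, 0.0]
gripper_width: 51.8
t 10.62 board xyz [-114.   -11.2  219.4] roterr [ 0.2  0.1 -0. ] F board [-0.5  0.3  0. ] w 51.8 q [ 0.29  0.47 -0.53  1.81  0.29  0.94 -0.06]
turn [ 0.24  0.09 -0.02] shift cm [-30.89   1.13   0.49]
```

```bash
python3 -m pendant '[[[0,0,0],[-3,0.1,0],160],[[0,0,0],[-7,0.2,0],160],[[0,0,0],[-11,0.4,0],160],[[0,0,0],[-15,0.6,0],160],[[0,0,0],[-19,0.8,0],160],[[0,0,0],[-23,1,0],160],[[0,0,0],[-27,1.1,0],160],[[0,0,0],[-30,1.1,0],160],[[0,0,0],[-30.9,1.1,0],160],[[0,0,0],[-30.9,1.1,0],160]]'; python3 - <<'E'
from h import *
to(195,0,125)
g=get_image('top'); im=g['pixels']
cv2.imwrite('pics/t8.png',cv2.resize(im[200:350,180:380,::-1],None,fx=4,fy=4,interpolation=cv2.INTER_CUBIC))
g=get_image('scene'); im=g['pixels']
cv2.imwrite('pics/s8.png',cv2.resize(im[150:390,230:430,::-1],None,fx=2.5,fy=2.5,interpolation=cv2.INTER_CUBIC))
E
```

```text
clock: 11.45
eef_pos: [621.3, -278.6, 214.8]
orientation: [1.86, 2.531, -0.004]
contact_force: [-0.0, 0.0, -0.5]
gripper_width: 31.9
t 11.45 board xyz [199.   -3.2 214.8] roterr [-0.1  0.1 -0.4] F board [-0.1 -0.  -0.5] w 31.9 q [ 0.64  0.72 -0.48  1.33  0.34  1.17  0.43]
turn [-0.09  0.1  -0.39] shift cm [0.42 0.33 8.98]
```

View pics/t8.png

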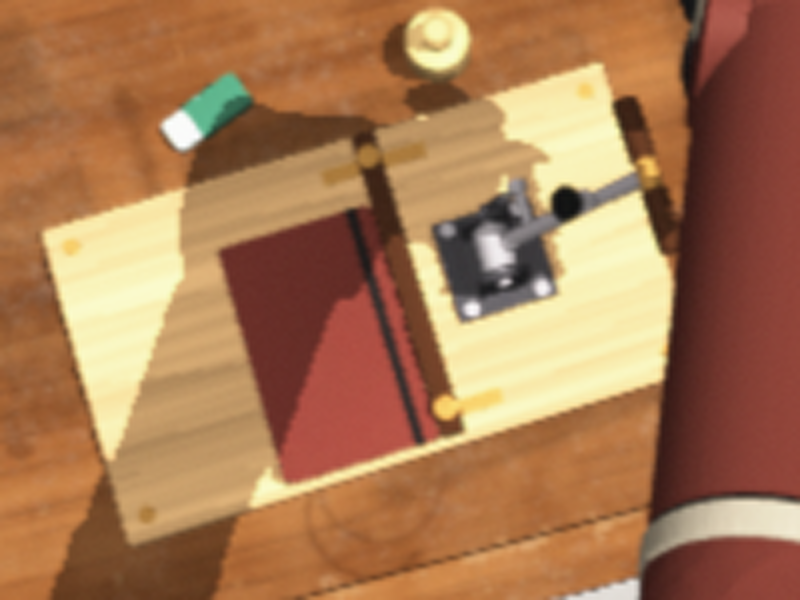

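View pics/s8.png

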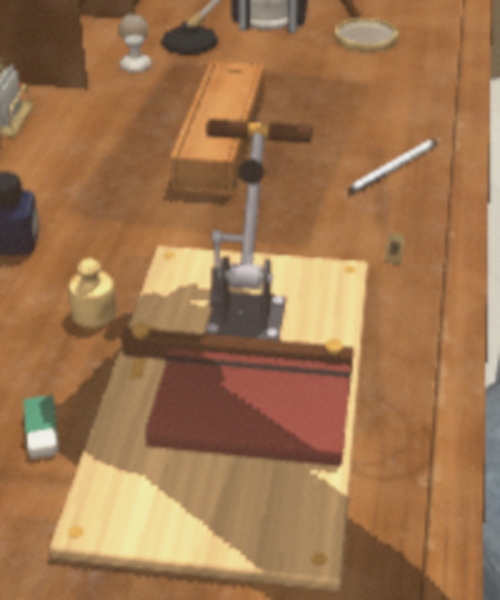

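```bash
python3 -m pendant '[[[0,0,-0.4],[0.2,0.3,2],160],[[0,0,-0.4],[0.2,0.3,4],160],[[0,0,-0.4],[0.2,0.3,6.5],160],[[0,0,-0.4],[0.2,0.3,9],160],[[0,0,-0.4],[0.2,0.3,9.7],160],[[0,0,-0.4],[0.2,0.3,9.7],160],[[0,0,-0.4],[0.2,0.3,9.7],160]]'; python3 - <<'E'
from h import *
to(178,0,118)
g=get_image('scene'); im=g['pixels']
cv2.imwrite('pics/s9.png',cv2.resize(im[120:320,230:430,::-1],None,fx=3,fy=3,interpolation=cv2.INTER_CUBIC))
E
```

```text
clock: 12.13
eef_pos: [624.9, -269.8, 119.5]
orientation: [1.841, 2.545, 0.002]
contact_force: [0.4, 0.3, 0.1]
gripper_width: 31.9
t 12.13 board xyz [191.8   3.  119.5] roterr [ 0.1 -0.   0.5] F board [-0.2  0.5  0.1] w 31.9 q [ 0.61  0.81 -0.45  1.44  0.39  0.98  0.39]
turn [ 0.07 -0.02  0.49] shift cm [ 1.38 -0.29  0.15]
```

View pics/s9.png

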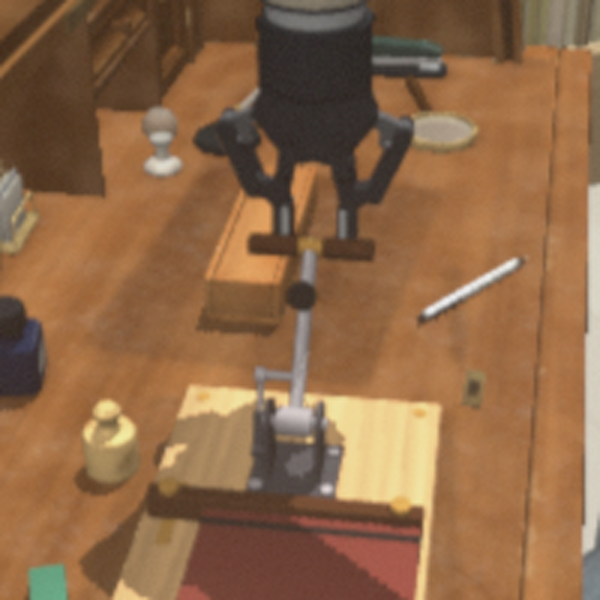

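```bash
python3 -m pendant '[[[0,0,0.4],[0.6,-0.3,0],160],[[0,0,0.4],[1.2,-0.3,0],160],[[0,0,0.4],[1.8,-0.3,-0.3],160],[[0,0,0.4],[2.4,-0.3,-0.8],160],[[0,0,0.4],[3,-0.3,-1.2],160],[[0,0,0.4],[3.6,-0.3,-1.6],160],[[0,0,0.4],[4.2,-0.3,-2],160],[[0,0,0.4],[4.2,-0.3,-2],160]]' 40; python3 - <<'E'
from h import *
to(60,0,145)
g=get_image('scene'); im=g['pixels']
cv2.imwrite('pics/s10.png',cv2.resize(im[120:320,230:430,::-1],None,fx=3,fy=3,interpolation=cv2.INTER_CUBIC))
E
```

```text
clock: 12.85
eef_pos: [609.0, -234.1, 141.2]
orientation: [1.849, 2.533, -0.003]
contact_force: [0.5, -6.5, 3.3]
gripper_width: 31.8
t 12.85 board xyz [153.   -1.3 141.2] roterr [ 0.1  0.3 -0. ] F board [ 6.3 -1.5  3.3] w 31.8 q [ 0.59  0.74 -0.46  1.52  0.38  0.97  0.33]
turn [ 0.09  0.32 -0.04] shift cm [ 9.29  0.13 -0.43]
```

View pics/s10.png

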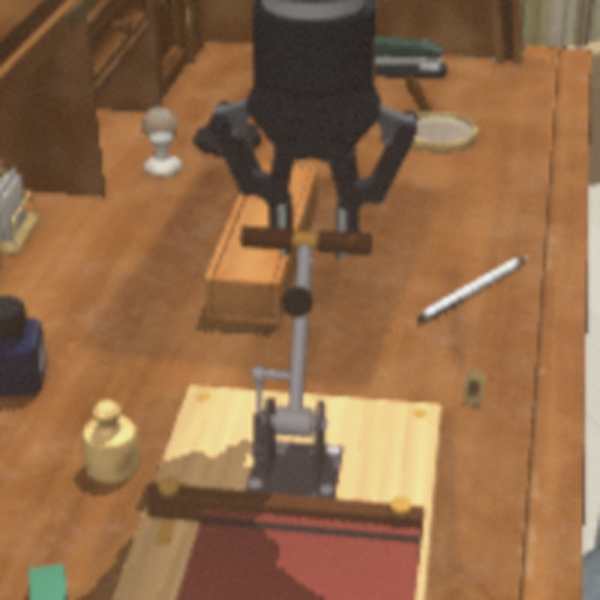

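```bash
python3 -m pendant '[[[0,0,0],[0.7,0.1,-0.1],160],[[0,0,0],[1.4,0.1,-0.2],160],[[0,0,0],[2.1,0.1,-0.4],160],[[0,0,0],[2.8,0.1,-0.6],160],[[0,0,0],[3.5,0.1,-0.8],160],[[0,0,0],[4.2,0.1,-1],160],[[0,0,0],[4.9,0.1,-1],160],[[0,0,0],[5.6,0.1,-1],160],[[0,0,0],[5.6,0.1,-1],160]]' 40; python3 - <<'E'
from h import *
to(60,0,150)
g=get_image('scene'); im=g['pixels']
cv2.imwrite('pics/s11.png',cv2.resize(im[120:320,230:430,::-1],None,fx=3,fy=3,interpolation=cv2.INTER_CUBIC))
E
```

```text
clock: 13.65
eef_pos: [591.4, -174.9, 147.9]
orientation: [-1.846, -2.538, -0.003]
contact_force: [-0.2, 0.6, 0.6]
gripper_width: 32.1
t 13.65 board xyz [ 91.2   0.  147.9] roterr [-0.  -0.2  0.2] F board [-0.7  0.   0.6] w 32.1 q [ 0.53  0.69 -0.46  1.61  0.36  0.93  0.25]
turn [-0.05 -0.24  0.17] shift cm [ 3.12  0.01 -0.2 ]
```

View pics/s11.png

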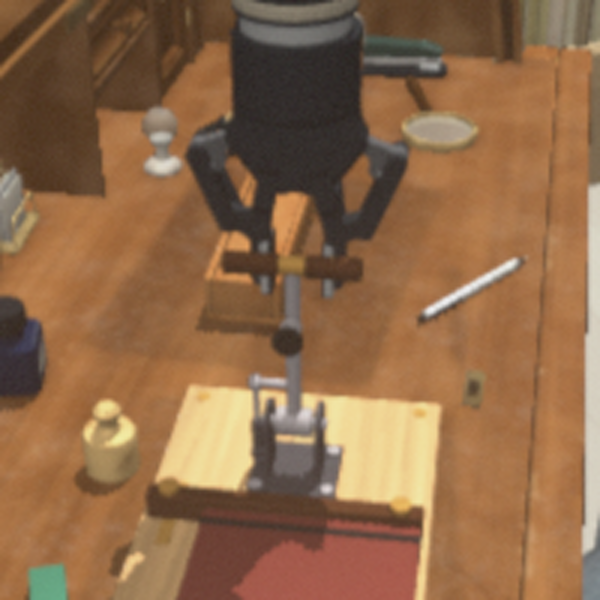

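```bash
python3 -m pendant '[[[0,0,0],[0.7,0,-0.1],160],[[0,0,0],[1.4,0,-0.2],160],[[0,0,0],[2.1,0,-0.2],160],[[0,0,0],[2.8,0,-0.2],160],[[0,0,0],[3.4,0,-0.2],160],[[0,0,0],[4,0,-0.2],160],[[0,0,0],[4,0,-0.2],160],[[0,0,0],[3,0,-1],160],[[0,0,0],[3,0,-2],160],[[0,0,0],[3,0,-2],160]]' 40; python3 - <<'E'
from h import *
st()
g=get_image('scene'); im=g['pixels']
cv2.imwrite('pics/s12.png',cv2.resize(im[120:320,230:430,::-1],None,fx=3,fy=3,interpolation=cv2.INTER_CUBIC))
E
```

```text
clock: 14.53
eef_pos: [584.5, -151.1, 170.4]
orientation: [1.853, 2.533, 0.003]
contact_force: [0.6, 0.2, 0.9]
gripper_width: 31.8
t 14.53 board xyz [ 66.4   0.7 170.4] roterr [ 0.2  0.1 -0.1] F board [0.  0.6 0.9] w 31.8 q [ 0.5   0.64 -0.47  1.63  0.34  0.94  0.21]
```

View pics/s12.png

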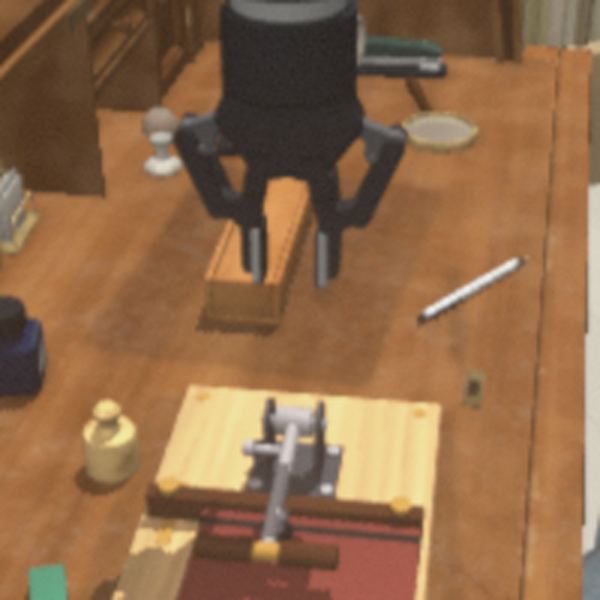

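Snapped over. I'll retract upwards and check the final state.

```bash
python3 -m pendant '[[[0,0,0],[0,0,-1],160],[[0,0,0],[-3,0,-3],160],[[0,0,0],[-6,0,-5],160],[[0,0,0],[-9.5,0,-5],160],[[0,0,0],[-13,0,-5],160],[[0,0,0],[-16,0,-5],160],[[0,0,0],[-16,0,-5],160],[[0,0,0],[-16,0,-5],160],[[0,0,0],[-16,0,-5],160]]'; python3 - <<'E'
from h import *
st()
for n in('top','scene'):
    im=get_image(n)['pixels']
    cv2.imwrite(f'pics/{n}13.png',cv2.resize(im[200:350,180:380,::-1],None,fx=4,fy=4,interpolation=cv2.INTER_CUBIC))
E
```

```text
clock: 15.33
eef_pos: [631.8, -301.2, 218.2]
orientation: [-1.85, -2.537, -0.002]
contact_force: [-0.1, -0.6, 0.4]
gripper_width: 31.8
t 15.33 board xyz [ 2.238e+02 -1.000e-01  2.182e+02] roterr [ 0.  -0.1  0. ] F board [ 0.5 -0.3  0.4] w 31.8 q [ 0.65  0.75 -0.47  1.26  0.34  1.21  0.48]
```

View pics/top13.png

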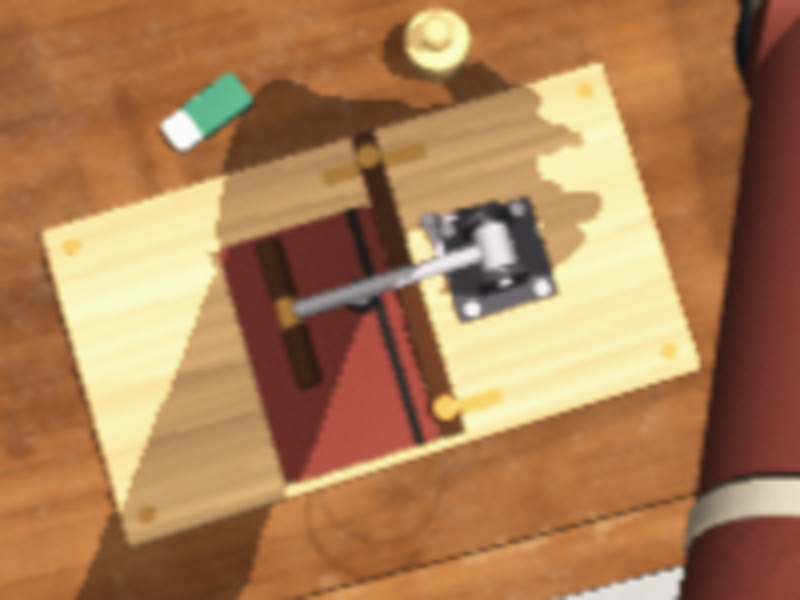

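View pics/scene13.png

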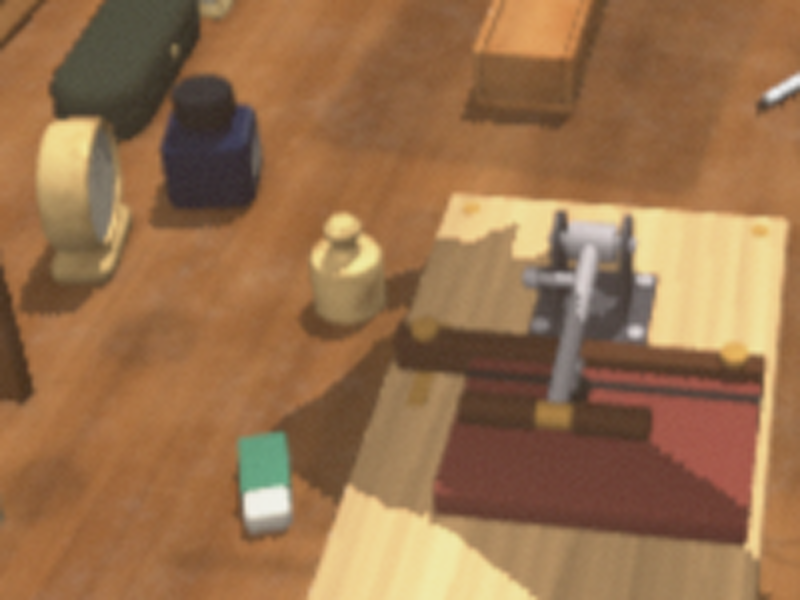

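```bash
python3 - <<'E'
from h import *
g=get_image("top")
def T(x,y,z):
    p=atz(g,((x+.5)/4-.5+180,(y+.5)/4-.5+200),z)[:2]-C; return np.round([p@ux,p@uy],1)
for p in((221,252,27),(287,484,27),(418,443,27),(352,140,33),(440,434,33)): print(T(*p))
hand_in()
E
```

```text
[-73.   49.2]
[-73.7 -87.9]
[  2.8 -87.6]
[16.5 88.5]
[ 16. -87.]
the job is handed in; nothing more can be done
```

The notebook is flush against the stop bar, the clamp has snapped over onto it, and I handed the job in at about 15.4 s of the 58 s allowed. No verdict was reported.

**Notebook:** I pushed it along the board with both open fingertips, which also squared it. I stopped when the touch on the bar was felt, at about 5.7 N (the bar slides at about 16 N).

**Clamp:** I swung the lever by its T-bar, with the fingers straddling the rod. It snapped over on its own, and I drew the arm back clear of it.

**Last checks, from the pictures:**
- **Flush and square:** the notebook's far edge is at board x = -73.0 and -73.7 mm near its two ends. That makes it square within about 0.005 rad, and its near edge meets the bar's face at about 16 mm, within the roughly 2 mm calibration error.
- **Stop bar and bystanders:** the bar, eraser and brass weight are in the same picture positions as at the start, and the pen showed no shift in the views that include it.
- **Robot:** the tool reads no contact force beyond sensor noise.

**Not measured:** I could not read the lever angle or the foot's pressing force. I only saw the lever lying over the notebook.

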